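# Clamp the glass vial in the vial mixer

## Robot

A 6-joint arm with a two-finger parallel gripper is mounted at the origin on the work surface. World frame = base frame: x ahead of the robot, y to its left, z up, the work surface at z = 0. Lengths are in mm, angles in rad, forces in N, time in s.
With the tool pointing down it reaches from about 350 to 775 mm from the base axis. Payload 7.3 kg.
Tool frame: the origin (TCP) lies at the very end of the fingers, on their centre line; the grasp point (between the pads) lies bot.grip_point_offset behind it (bot.grip_point_offset is the distance from the TCP to the grasp point, in mm); z points along the fingers, y is the line along which they close (so a half turn about z gives the same grasp; the last joint's range is limited). The gripper opens to 92 mm and grips with 3 to 60 N. Pads are 19 mm wide; open, the fingers measure 130 mm over their backs; the gripper's body (75 mm by 190 mm) begins 47 mm behind the grasp point.
Start: joints at [1.194, 0.342, 1.524, -0, 1.275, -0.146], TCP at [120.081, 511.102, 226.741] pointing down, gripper open.
Joint ranges: [-2.53, 2.53], [-0.77, 2.02], [0.04, 2.7], [-1, 4.14], [0.28, 2.66], [-3.11, 3.11]. Speed limits (rad/s): [2.57, 2.57, 3.14, 3.14, 3.14, 3.14].

## Interface

Orientations are given as [roll, pitch, yaw] about the fixed x, y, z axes, in that order (R = Rz(yaw) Ry(pitch) Rx(roll)).
In Python, from plant import bot gives the robot as it stands. The module is installed in compiled form; this text tells all that it offers.
- The arm moves only by the tool carry_out, never from a script. Its argument "plan" is a list of rows, each an object of numbers: "tx", "ty", "tz": the shift along the world's x, y, z in mm; "rx", "ry", "rz": the turn, a rotation vector about the world's x, y, z in rad. A call has 1 to 12 rows; each row shifts and turns the commanded pose from where the row before left it; what a row does not reach is not made up. A row lasts 1/10 s, in which the tool goes at most 50 mm and 8.59 degrees, less where a joint would pass 70% of its speed; a pose out of reach is approached as far as the arm can. A call with a gripper value outside its range is refused whole. "gripper" is the closure, from 0 (fully open) to 1 (shut), set as the call begins (left out, the last holds). The fingers move at their own pace and stop on an object; the grip force is fixed at half the most. Time passes only in rows, so rows that do not move let the fingers close. It gives the time, the measured TCP pose, the force, the opening and the grip force at its end, in the units of the state.
- bot.get_obs(): the state, without advancing time (a new reading comes with each control period).
- bot.capture(name): name is "scene" or "top" or "wrist"; returns the picture (400x640x3 uint8, red, green, blue); there is no depth.
- bot.camera_model(name): a dict with "camera_matrix" (3x3 intrinsics, pixels), "R" (3x3) and "t" (3): a world point X has camera coordinates R X + t. Camera axes: x right, y down, z forward; pixel columns grow to the right and rows downward; lengths in mm; the calibration is good to about 2 mm. The wrist camera is an equidistant fisheye: a pixel r from the principal point sees the ray r / f radians off the axis. A picture is of the moment at which its call begins: read the wrist's pose just before it. camera_model takes no time and is no camera call; for the wrist camera it gives the pose at the moment of the call.
- bot.close_job(): hands the job in; it is judged then, once.
The state is a dict: "time": time; "joint_positions": joint angles; "dq": joint speeds; "tau": joint torques, N m; "tool_pos": TCP position; "tcp_rot": TCP orientation; "contact_force": force on the tool from outside, world axes, zero at the start; "moment": the same for the moment, N m; "grip_width": finger opening in mm; "finger_force": force on a finger pad.
Only numpy, scipy, OpenCV 4.12 (cv2) and the standard library are available. Lean on these libraries where they do the work, as an engineer would, in place of code of your own. Each camera call takes 0.05 s, during which the arm holds its last target. There are 200 camera calls.

## Task

Stand the large glass vial upright in the black cup of the vial mixer, fully down, and swing the hold-down arm over it as far as its stop. Then turn the thumbscrew on the arm clockwise (seen from above) until its slip clutch gives for the first time and stop there, with no more than an eighth of a turn of slip, so that the vial is held firm. Let go, leave the arm on its stop and do not disturb the other things on the bench.

Things in the scene. Friction and masses are not known exactly. Their poses are not given: they have to be found in the camera images.
- vial: the large glass vial, loose, about 110 g, standing on the bench to the left of the mixer: round body 40 mm across and 48 mm tall, a 20 mm neck above it with a crimped metal cap 20 mm across, 72 mm tall in all, paper label. Origin: centre of its underside, z up its axis. The two small vials stand beside it.
- mixer: the vial mixer, a white machine fixed to the bench: housing 220 x 170 mm, 72 mm high, under a platform at 85 mm. Origin: centre of its underside on the bench; x points from its front panel to its back, y to its left. On the platform stand the black cup (at x = -0.06 m) and a round steel post (at x = +0.06 m) on which the arm turns; the post and hub reach up to 208 mm.
- cup_floor (a point): centre of the flat inner floor of the black cup, 89 mm above the bench, where the underside of the vial comes to rest. The cup is 46 mm wide inside, straight for 8 mm above its floor and then flaring to the lip, which is 61 mm wide outside and 14 mm above the floor.
- swing_arm (a joint): angle of the hold-down arm about the vertical post (rad): 0 on its stop, straight over the cup; it grows as the arm swings out anticlockwise seen from above, over the mixer's right side; it starts at 1.35 to 1.75. In the mixer's frame the arm points from the post along (-cos q, -sin q). It rubs (0.25 N m) and stays where it is left. Tightening the thumbscrew presses it on its stop.
- boss_top (a point): centre of the top face of the round boss (38 mm across) at the free end of the arm, on the thumbscrew's axis, 120 mm from the post's axis, 199 mm above the bench. The arm is an aluminium bar 22 mm wide, underside 183 mm and top 199 mm above the bench, with a hub 38 mm across on the post. x of this point runs along the bar towards the post.
- thumbscrew: the thumbscrew: a black round fluted knob 36 mm across and 30 mm tall above the boss, from 207 to 237 mm above the bench; it does not rise or sink as it turns. Origin: centre of its underside, z up, x towards its white line. Clockwise seen from above tightens it, the other way loosens it. Without slip it turns together with the index ring.
- knob_grip (a point): on its axis at half the knob's height, 222 mm above the bench. Turned clockwise it drives a rubber foot under the boss 5 mm down per radian; the foot starts an unknown 3 to 10 mm above the cap of a seated vial. It takes 0.14 N m; once the foot bears on the cap this climbs within 0.2 rad to 0.30, then stays level: the clutch slips. At a halt it may ease by up to 0.28, but the rise still shows.
- index_ring: the flat steel index ring, 47 mm across and 5 mm thick, between boss and knob: the driven side of the clutch. Origin on the axis, 199 mm above the bench, z up, x towards its black line. At the start its line and the knob's white line point the same way; the angle between them is how far the clutch has slipped.
- small_vial_a: a small glass vial, 24 mm across and 46 mm tall, standing 90 to 110 mm to the left of the large vial; leave it alone. Origin: centre of its underside.
- small_vial_b: another small vial, the same, standing 90 to 110 mm beyond the large vial as the robot sees it; leave it alone. Origin: centre of its underside.
- syringe: a capped plastic syringe, 150 mm long, lying on the bench to the right of the mixer; leave it alone. Origin: under the middle of its barrel.
- pump_bottle: a disinfectant pump bottle, 68 mm across and 185 mm tall, at the back of the bench; leave it alone. Origin: centre of its underside.
- swab_jar: a glass jar with a steel lid, 76 mm across and 85 mm tall, at the back of the bench; leave it alone. Origin: centre of its underside.
- vial_carton: a white carton 60 x 100 x 65 mm at the back of the bench; leave it alone. Origin: centre of its underside.
There are look-alikes about, which are no part of the job. Leave any green or red look-alike of the vial alone.

How it is judged:
By the outcome, as a careful person would: the job done as asked, in the order asked, and still so for the second after the job is handed in, with the robot touching nothing.
It also fails if it takes over 72 s, if anything falls off the work surface, if the arm or the gripper's body presses on something with over 40 N, if the wrist force passes 120 N, or if a joint passes its speed limit or range.

## Working session

There is one attempt and no reset: what is moved stays moved. The work goes in short steps, Python scripts to look and compute and a tool call to move; the robot and the scene stay as the last step left them, time stands still between calls to the robot, and variables do not carry over. Pictures are saved under pics/ and viewed, at most 10 in all, crops included, and the job is handed in when it is done.

Besides the shell and the picture viewer there is one more tool, called after ">>>" by a JSON object that holds its "method" and its "body", one argument or row to a line. carry_out: Moves the arm, as the interface text tells. Its arguments: {"type":"object","properties":{"plan":{"type":"array"},"gripper":{"type":"number"}},"required":["plan"]}

```bash
mkdir -p pics
cat > h.py <<'E'
import numpy as np, cv2
from plant import bot
def save(cam,name):
    im=bot.capture(cam); cv2.imwrite(f'pics/{name}.png',im[:,:,::-1]); return im
def onplane(cam,u,v,z,m=None):
    m=m or bot.camera_model(cam); K=np.array(m['camera_matrix']);R=np.array(m['R']);t=np.array(m['t']).ravel()
    x=(u-K[0,2])/K[0,0]; y=(v-K[1,2])/K[1,1]
    if cam=='wrist':
        r=np.hypot(x,y); d=np.array([x/r*np.sin(r),y/r*np.sin(r),np.cos(r)]) if r>1e-9 else np.array([0,0,1.])
    else: d=np.array([x,y,1.])
    d=R.T@d; c=-R.T@t; return c+d*(z-c[2])/d[2]
def proj(cam,X,m=None):
    m=m or bot.camera_model(cam); K=np.array(m['camera_matrix'])
    p=np.array(m['R'])@np.array(X,float)+np.array(m['t']).ravel()
    if cam=='wrist':
        r=np.hypot(p[0],p[1]); th=np.arctan2(r,p[2]); q=p[:2]/max(r,1e-9)*th
    else: q=p[:2]/p[2]
    return np.array([K[0,0]*q[0]+K[0,2],K[1,1]*q[1]+K[1,2]])
E
python3 - <<'E'
from h import *
a=save('scene','s0'); b=save('top','t0')
o=bot.get_obs(); print({k:np.round(v,3) for k,v in o.items()}, bot.grip_point_offset)
for c in('scene','top','wrist'):
    m=bot.camera_model(c); print(c,np.round(-np.array(m['R']).T@np.array(m['t']).ravel()),np.array(m['camera_matrix'])[0,0])
E
```

```text
{'time': np.float64(0.1), 'joint_positions': array([ 1.194,  0.343,  1.525,  0.   ,  1.275, -0.146]), 'dq': array([-0.   , -0.002, -0.001,  0.001, -0.   , -0.001]), 'tau': array([ 1.0000e-03, -4.3201e+01, -2.4469e+01,  7.2000e-02,  5.3000e-02,
       -0.0000e+00]), 'tool_pos': array([119.939, 510.752, 226.137]), 'tcp_rot': array([-3.14 , -0.   ,  2.911]), 'contact_force': array([ 0.017, -0.607, -0.154]), 'moment': array([-0.028, -0.062, -0.03 ]), 'finger_force': np.float64(0.0), 'grip_width': np.float64(91.985)} 18.8
scene [1106.  262.  952.] 367.08617540385876
top [ 367.  -10. 1189.] 382.1142350323552
wrist [ 53. 526. 383.] 309.70691628693146
```

View pics/t0.png

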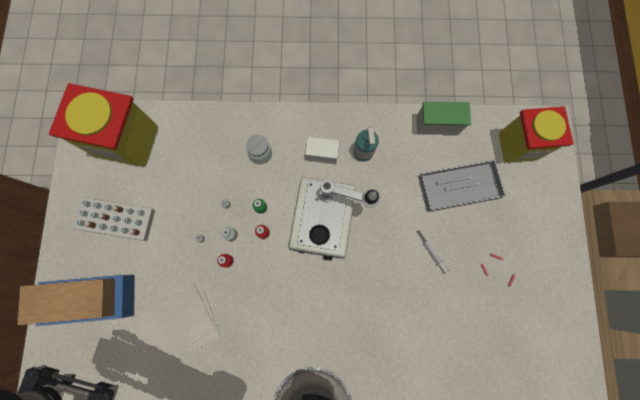

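View pics/s0.png

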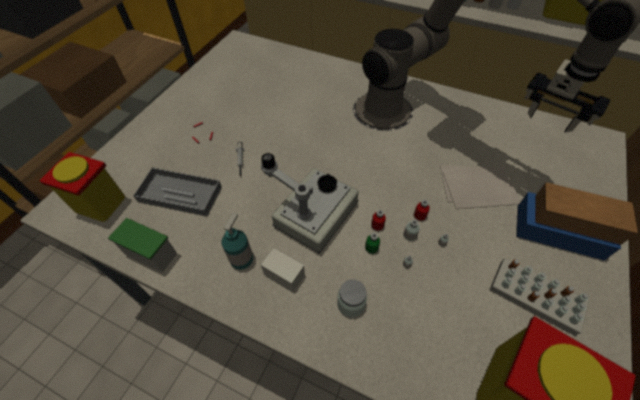

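Top view: candidates for the vial are the clear one with a label at (229,233), red at (225,260) and (262,231), and green at (260,205). The small vials are at (200,238) and (226,203). Only the clear one, with a small vial to its left and one beyond it, fits. Confirming it in an enlarged crop.

Run:
```python
from h import *
im=cv2.imread('pics/t0.png')[170:280,190:390]
cv2.imwrite('pics/t0c.png',cv2.resize(im,None,fx=4,fy=4,interpolation=cv2.INTER_CUBIC))
for n,u,v,z in [('vialcap',229,232,72),('sa',200,237,46),('sb',226,202,46),('cup',319,234,103),('post',326,187,208),('knob',372,197,237)]: print(n,onplane('top',u,v,z).round())
```

```text
vialcap [495. 251.  72.]
sa [482. 342.  46.]
sb [589. 271.  46.]
cup [489. -13. 103.]
post [602. -30. 208.]
knob [ 570. -147.  237.]
```

View pics/t0c.png

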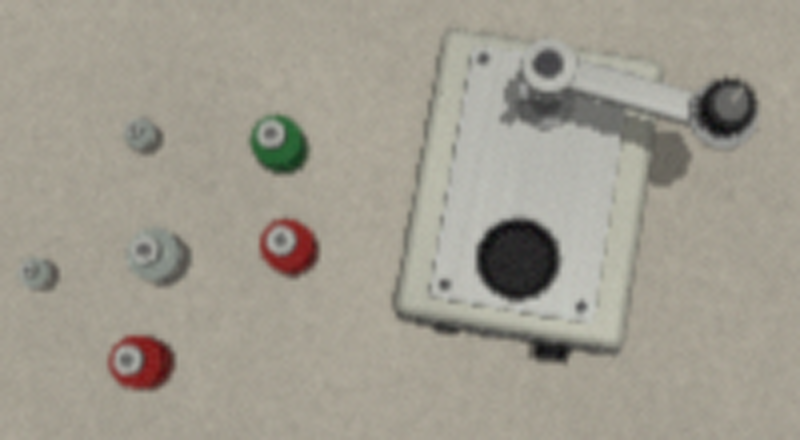

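The crop confirms it: the clear vial's cap is at crop (146,250), i.e. top (226.5,232.5), with the reds and the green beside it. Hub at (327,186), knob at (371,197), cup at (319.5,235).

Run:
```python
from h import *
for n,u,v,z in [('vialcap',226.5,232.5,72),('body',230,234.3,35),('sa',199.2,237.5,46),('sb',225.2,202.5,46),('red',260.2,230,72),('redf',221.7,260,72),('green',257.5,203,72),('cup',319.5,234.7,103),('post',327.2,186.2,208),('knob',371.2,196.7,237)]: print(n,onplane('top',u,v,z).round(1))
```

```text
vialcap [493.4 257.9  72. ]
body [492.3 255.8  35. ]
sa [480.3 344.7  46. ]
sb [587.9 273.7  46. ]
red [502.  159.5  72. ]
redf [413.6 266.8  72. ]
green [582.6 171.   72. ]
cup [487.  -14.6 103. ]
post [603.9 -33.  208. ]
knob [ 570.9 -144.7  237. ]
```

>>> {"method": "carry_out", "body": {
  "plan": [
    {"tx": 38,"ty": -26,"rz": -0.07},
    {"tx": 38,"ty": -26,"rz": -0.07},
    {"tx": 38,"ty": -26,"rz": -0.07},
    {"tx": 38,"ty": -26,"rz": -0.07},
    {"tx": 38,"ty": -26,"rz": -0.07},
    {"tx": 38,"ty": -26,"rz": -0.07},
    {"tx": 38,"ty": -26,"rz": -0.07},
    {"tx": 38,"ty": -26,"rz": -0.065},
    {"tx": 38,"ty": -26},
    {"tx": 33,"ty": -26},
    {"tz": 0},
    {"tz": 0}
  ],
  "gripper": 0.3
}}

```text
invalid input at $.plan[0]: expected keys tx, ty, tz, rx, ry, rz
```

Run:
```python
from h import *
m=bot.camera_model('wrist'); o=bot.get_obs(); save('wrist','w1')
print(o['time'],o['tool_pos'],o['tcp_rot'],o['grip_width'],proj('wrist',[495,255,72],m))
import pickle; pickle.dump(m,open('w1.pkl','wb'))
```

```text
0.1 [119.93926458 510.75183201 226.13715092] [-3.14027999e+00 -2.10978506e-04  2.91077844e+00] 91.98517729390294 [227.77576202 429.14016572]
```

View pics/w1.png

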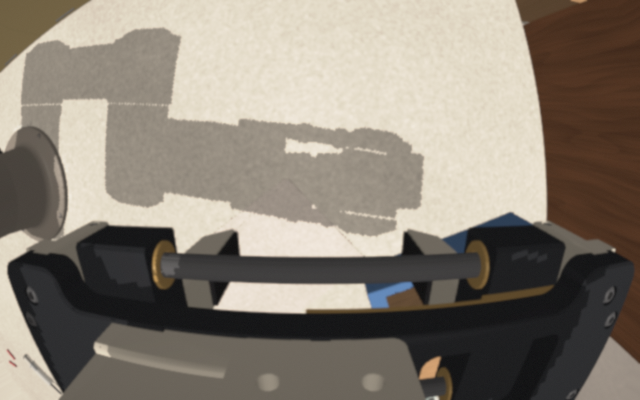

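The first move was refused because every key is required, so this picture only shows the start pose, with the gripper filling rows 220 and below. I'll look from a spot where the vial sits in the clear upper part of the view.

>>> {"method": "carry_out", "body": {
  "plan": [
    {"tx": 38,"ty": -28,"tz": 0,"rx": 0,"ry": 0,"rz": -0.06},
    {"tx": 38,"ty": -28,"tz": 0,"rx": 0,"ry": 0,"rz": -0.06},
    {"tx": 38,"ty": -28,"tz": 0,"rx": 0,"ry": 0,"rz": -0.06},
    {"tx": 38,"ty": -28,"tz": 0,"rx": 0,"ry": 0,"rz": -0.06},
    {"tx": 38,"ty": -28,"tz": 0,"rx": 0,"ry": 0,"rz": -0.06},
    {"tx": 38,"ty": -28,"tz": 0,"rx": 0,"ry": 0,"rz": -0.06},
    {"tx": 38,"ty": -28,"tz": 0,"rx": 0,"ry": 0,"rz": -0.06},
    {"tx": 38,"ty": -28,"tz": 0,"rx": 0,"ry": 0,"rz": -0.06},
    {"tx": 38,"ty": -28,"tz": 0,"rx": 0,"ry": 0,"rz": -0.06},
    {"tx": 38,"ty": -28,"tz": 0,"rx": 0,"ry": 0,"rz": -0.015},
    {"tx": 38,"ty": -24,"tz": 0,"rx": 0,"ry": 0,"rz": 0},
    {"tx": 5,"ty": 0,"tz": 0,"rx": 0,"ry": 0,"rz": 0}
  ],
  "gripper": 0.3
}}

```text
time: 1.35
tool_pos: [546.5, 203.5, 225.8]
tcp_rot: [-3.141, 0.001, 2.351]
contact_force: [-0.1, 0.7, -0.3]
grip_width: 64.5
finger_force: 0.0
```

Run:
```python
from h import *
m=bot.camera_model('wrist'); o=bot.get_obs(); save('wrist','w2')
print(o['time'],o['tool_pos'],o['tcp_rot'],o['grip_width'],o['joint_positions'],proj('wrist',[494,257,72],m),proj('wrist',[487,-14,103],m),proj('wrist',[o['tool_pos'][0],o['tool_pos'][1],72],m))
import pickle; pickle.dump(m,open('w2.pkl','wb'))
```

```text
1.35 [546.52304437 203.53595068 225.79879655] [-3.14124815e+00  1.30810476e-03  2.35094000e+00] 64.52565912673188 [ 2.25837678e-01  4.50061664e-01  1.35909707e+00 -1.33133568e-03
  1.33203852e+00 -5.53991174e-01] [321.67528622 116.84689708] [154.57693326 291.79333695] [321.43074105 190.39193998]
```

View pics/w2.png

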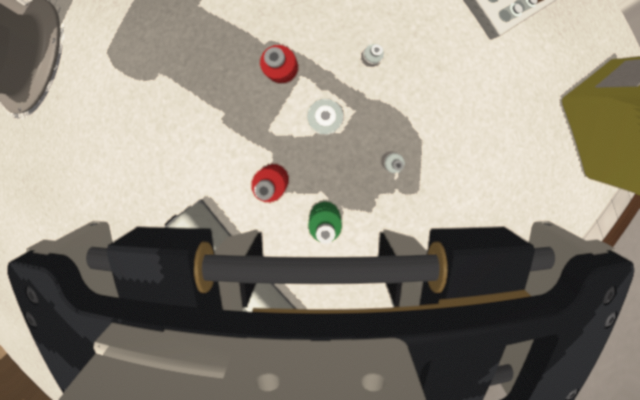

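Vial cap at (325,116), body concentric. Small vials at (375,50) and (394,162), reds at (273,58) and (264,190), green at (325,235).

Run:
```python
from h import *; import pickle
m=pickle.load(open('w2.pkl','rb'))
for n,u,v,z in [('vialcap',325,116,72),('sa',376,48,46),('sb',395.5,159,46)]: print(n,onplane('wrist',u,v,z,m).round(1))
```

```text
vialcap [495.7 259.9  72. ]
sa [480.6 354.8  46. ]
sb [583.9 283.2  46. ]
```

>>> {"method": "carry_out", "body": {
  "plan": [
    {"tx": -26,"ty": 28,"tz": 0,"rx": 0,"ry": 0,"rz": 0},
    {"tx": -26,"ty": 27.5,"tz": -20,"rx": 0,"ry": 0,"rz": 0},
    {"tx": 0,"ty": 0,"tz": -35,"rx": 0,"ry": 0,"rz": 0},
    {"tx": 0,"ty": 0,"tz": -35,"rx": 0,"ry": 0,"rz": 0},
    {"tx": 0,"ty": 0,"tz": -30,"rx": 0,"ry": 0,"rz": 0},
    {"tx": 0,"ty": 0,"tz": -25,"rx": 0,"ry": 0,"rz": 0},
    {"tx": 0,"ty": 0,"tz": 0,"rx": 0,"ry": 0,"rz": 0},
    {"tx": 0,"ty": 0,"tz": 0,"rx": 0,"ry": 0,"rz": 0}
  ]
}}

```text
time: 2.2
tool_pos: [490.4, 263.3, 82.2]
tcp_rot: [-3.141, -0.0, 2.357]
contact_force: [0.2, 0.1, -0.3]
grip_width: 64.5
finger_force: 0.0
```

Run:
```python
from h import *
o=bot.get_obs(); print(o['time'],o['tool_pos'],o['tcp_rot'],o['grip_width'],o['contact_force'])
```

```text
2.2 [490.4291325  263.26373271  82.18814019] [-3.14125664e+00 -3.99307438e-04  2.35676810e+00] 64.54200301620321 [ 0.16069     0.13254104 -0.29161695]
```

>>> {"method": "carry_out", "body": {
  "plan": [
    {"tx": 4,"ty": -4,"tz": 0,"rx": 0,"ry": 0,"rz": 0},
    {"tx": 0,"ty": 0,"tz": -20,"rx": 0,"ry": 0,"rz": 0},
    {"tx": 0,"ty": 0,"tz": -20,"rx": 0,"ry": 0,"rz": 0},
    {"tx": 0,"ty": 0,"tz": -20,"rx": 0,"ry": 0,"rz": 0},
    {"tx": 0,"ty": 0,"tz": 0,"rx": 0,"ry": 0,"rz": 0},
    {"tx": 0,"ty": 0,"tz": 0,"rx": 0,"ry": 0,"rz": 0}
  ]
}}

```text
time: 2.8
tool_pos: [495.9, 258.8, 23.0]
tcp_rot: [3.14, 0.001, 2.356]
contact_force: [0.3, 0.8, 0.4]
grip_width: 64.1
finger_force: 0.0
```

>>> {"method": "carry_out", "body": {
  "plan": [
    {"tx": 0,"ty": 0,"tz": 0,"rx": 0,"ry": 0,"rz": 0},
    {"tx": 0,"ty": 0,"tz": 0,"rx": 0,"ry": 0,"rz": 0},
    {"tx": 0,"ty": 0,"tz": 0,"rx": 0,"ry": 0,"rz": 0},
    {"tx": 0,"ty": 0,"tz": 0,"rx": 0,"ry": 0,"rz": 0},
    {"tx": 0,"ty": 0,"tz": 0,"rx": 0,"ry": 0,"rz": 0},
    {"tx": 0,"ty": 0,"tz": 0,"rx": 0,"ry": 0,"rz": 0}
  ],
  "gripper": 0.8
}}

```text
time: 3.4
tool_pos: [495.7, 258.9, 22.5]
tcp_rot: [3.14, 0.001, 2.356]
contact_force: [0.0, -0.4, 6.2]
grip_width: 39.4
finger_force: 30.0
```

>>> {"method": "carry_out", "body": {
  "plan": [
    {"tx": 0,"ty": 0,"tz": 30,"rx": 0,"ry": 0,"rz": 0},
    {"tx": 0,"ty": 0,"tz": 45,"rx": 0,"ry": 0,"rz": 0},
    {"tx": 0,"ty": 0,"tz": 50,"rx": 0,"ry": 0,"rz": 0},
    {"tx": 0,"ty": 0,"tz": 50,"rx": 0,"ry": 0,"rz": 0},
    {"tx": 0,"ty": 0,"tz": 50,"rx": 0,"ry": 0,"rz": 0.1},
    {"tx": 8,"ty": -45,"tz": 0,"rx": 0,"ry": 0,"rz": 0.1},
    {"tx": 8,"ty": -45,"tz": 0,"rx": 0,"ry": 0,"rz": 0.1},
    {"tx": 8,"ty": -45,"tz": 0,"rx": 0,"ry": 0,"rz": 0.1},
    {"tx": 8,"ty": -45,"tz": 0,"rx": 0,"ry": 0,"rz": 0.1},
    {"tx": 8,"ty": -45,"tz": 0,"rx": 0,"ry": 0,"rz": 0.1},
    {"tx": 8,"ty": -45,"tz": 0,"rx": 0,"ry": 0,"rz": 0.025},
    {"tx": 0,"ty": -10,"tz": 0,"rx": 0,"ry": 0,"rz": 0}
  ]
}}

```text
time: 4.6
tool_pos: [543.2, -25.8, 245.9]
tcp_rot: [-3.14, -0.001, 2.977]
contact_force: [0.8, -0.9, -0.8]
grip_width: 39.5
finger_force: 30.0
```

>>> {"method": "carry_out", "body": {
  "plan": [
    {"tx": 0,"ty": 0,"tz": 0,"rx": 0,"ry": 0,"rz": 0},
    {"tx": 0,"ty": 0,"tz": 0,"rx": 0,"ry": 0,"rz": 0},
    {"tx": 0,"ty": 0,"tz": 0,"rx": 0,"ry": 0,"rz": 0}
  ]
}}

```text
time: 4.9
tool_pos: [542.8, -19.9, 246.7]
tcp_rot: [3.141, -0.001, 2.982]
contact_force: [0.4, -0.2, -2.5]
grip_width: 39.6
finger_force: 30.0
```

Run:
```python
from h import *
m=bot.camera_model('wrist'); o=bot.get_obs(); im=save('wrist','w3')
print(o['time'],o['tool_pos'],o['tcp_rot'],o['grip_width'],o['joint_positions'],proj('wrist',[487,-14.6,103],m))
import pickle; pickle.dump(m,open('w3.pkl','wb'))
cv2.imwrite('pics/w3c.png',cv2.resize(im[:300,120:520,::-1],None,fx=2,fy=2))
```

```text
4.9 [542.80038104 -19.85539461 246.6530597 ] [ 3.14107614e+00 -5.00887131e-04  2.98242652e+00] 39.589134891336954 [-1.77988611e-01  3.61142508e-01  1.43936748e+00  5.20612004e-04
  1.34159322e+00 -1.58973709e+00] [316.44411538 136.88940122]
```

View pics/w3c.png

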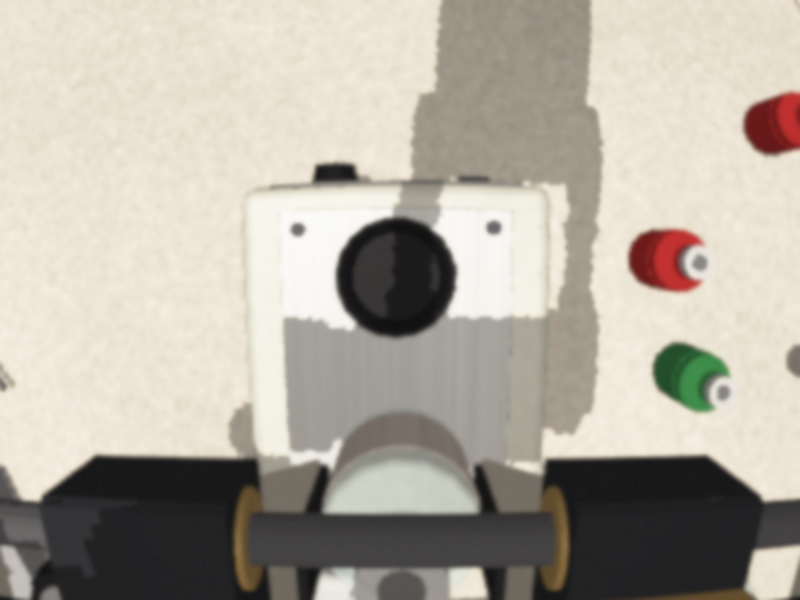

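The cup lip spans crop x 336–457 and y 217–337, so its centre is at full-image (318.3,138.5). The mixer lies parallel to the image, so its yaw is about -0.16.

Run:
```python
from h import *; import pickle
m=pickle.load(open('w3.pkl','rb'))
c=onplane('wrist',318.25,138.5,103,m);print(c)
a=onplane('wrist',120+149,114.5,85,m);b=onplane('wrist',120+246.5,114,85,m);d=b-a;print(d,np.arctan2(-d[0],d[1]))
```

```text
[488.82885177 -13.12994658 103.        ]
[15.57336526 98.72491991  0.        ] -0.15645580633758205
```

>>> {"method": "carry_out", "body": {
  "plan": [
    {"tx": -18,"ty": 2,"tz": 0,"rx": 0,"ry": 0,"rz": 0},
    {"tx": -18,"ty": 2,"tz": 0,"rx": 0,"ry": 0,"rz": 0},
    {"tx": -18,"ty": 2.4,"tz": 0,"rx": 0,"ry": 0,"rz": 0},
    {"tx": 0,"ty": 0,"tz": -30,"rx": 0,"ry": 0,"rz": 0},
    {"tx": 0,"ty": 0,"tz": -30,"rx": 0,"ry": 0,"rz": 0},
    {"tx": 0,"ty": 0,"tz": -30,"rx": 0,"ry": 0,"rz": 0},
    {"tx": 0,"ty": 0,"tz": -25,"rx": 0,"ry": 0,"rz": 0},
    {"tx": 0,"ty": 0,"tz": 0,"rx": 0,"ry": 0,"rz": 0},
    {"tx": 0,"ty": 0,"tz": 0,"rx": 0,"ry": 0,"rz": 0},
    {"tx": 0,"ty": 0,"tz": 0,"rx": 0,"ry": 0,"rz": 0}
  ]
}}

```text
time: 5.95
tool_pos: [490.1, -14.7, 133.3]
tcp_rot: [3.142, 0.003, 2.982]
contact_force: [-0.1, -0.4, -0.8]
grip_width: 39.6
finger_force: 30.0
```

>>> {"method": "carry_out", "body": {
  "plan": [
    {"tx": -1.4,"ty": 1,"tz": -3,"rx": 0,"ry": 0,"rz": 0},
    {"tx": 0,"ty": 0,"tz": -3,"rx": 0,"ry": 0,"rz": 0},
    {"tx": 0,"ty": 0,"tz": -3,"rx": 0,"ry": 0,"rz": 0},
    {"tx": 0,"ty": 0,"tz": -3,"rx": 0,"ry": 0,"rz": 0},
    {"tx": 0,"ty": 0,"tz": -3,"rx": 0,"ry": 0,"rz": 0},
    {"tx": 0,"ty": 0,"tz": 0,"rx": 0,"ry": 0,"rz": 0},
    {"tx": 0,"ty": 0,"tz": 0,"rx": 0,"ry": 0,"rz": 0}
  ]
}}

```text
time: 6.65
tool_pos: [487.8, -14.1, 116.7]
tcp_rot: [3.142, 0.0, 2.981]
contact_force: [-0.1, -0.5, -1.3]
grip_width: 39.5
finger_force: 30.0
```

>>> {"method": "carry_out", "body": {
  "plan": [
    {"tx": 0,"ty": 0,"tz": -1.5,"rx": 0,"ry": 0,"rz": 0},
    {"tx": 0,"ty": 0,"tz": -1.5,"rx": 0,"ry": 0,"rz": 0},
    {"tx": 0,"ty": 0,"tz": -1.5,"rx": 0,"ry": 0,"rz": 0},
    {"tx": 0,"ty": 0,"tz": -1,"rx": 0,"ry": 0,"rz": 0},
    {"tx": 0,"ty": 0,"tz": 0,"rx": 0,"ry": 0,"rz": 0},
    {"tx": 0,"ty": 0,"tz": 0,"rx": 0,"ry": 0,"rz": 0}
  ]
}}

```text
time: 7.25
tool_pos: [487.9, -14.0, 111.5]
tcp_rot: [3.142, 0.001, 2.981]
contact_force: [-0.1, -0.9, 2.2]
grip_width: 39.6
finger_force: 30.0
```

>>> {"method": "carry_out", "body": {
  "plan": [
    {"tx": 0,"ty": 0,"tz": -0.7,"rx": 0,"ry": 0,"rz": 0},
    {"tx": 0,"ty": 0,"tz": 0,"rx": 0,"ry": 0,"rz": 0},
    {"tx": 0,"ty": 0,"tz": 0,"rx": 0,"ry": 0,"rz": 0}
  ]
}}

```text
time: 7.55
tool_pos: [487.9, -14.1, 111.5]
tcp_rot: [3.142, 0.001, 2.981]
contact_force: [-1.9, -0.8, 9.1]
grip_width: 39.3
finger_force: 30.0
```

>>> {"method": "carry_out", "body": {
  "plan": [
    {"tx": 0,"ty": 0,"tz": 0,"rx": 0,"ry": 0,"rz": 0},
    {"tx": 0,"ty": 0,"tz": 0,"rx": 0,"ry": 0,"rz": 0},
    {"tx": 0,"ty": 0,"tz": 0,"rx": 0,"ry": 0,"rz": 0},
    {"tx": 0,"ty": 0,"tz": 0,"rx": 0,"ry": 0,"rz": 0}
  ],
  "gripper": 0.3
}}

```text
time: 7.95
tool_pos: [487.4, -13.9, 110.3]
tcp_rot: [3.141, -0.001, 2.981]
contact_force: [0.4, 0.7, 1.0]
grip_width: 62.9
finger_force: 0.0
```

Vial seated: 9 N reaction at the expected height. Next, lift and go above the arm bar.

>>> {"method": "carry_out", "body": {
  "plan": [
    {"tx": 0,"ty": 0,"tz": 30,"rx": 0,"ry": 0,"rz": 0},
    {"tx": 0,"ty": 0,"tz": 45,"rx": 0,"ry": 0,"rz": 0},
    {"tx": 0,"ty": 0,"tz": 45,"rx": 0,"ry": 0,"rz": 0},
    {"tx": 0,"ty": 0,"tz": 40,"rx": 0,"ry": 0,"rz": -0.1},
    {"tx": 13,"ty": -10,"tz": 0,"rx": 0,"ry": 0,"rz": -0.14},
    {"tx": 13,"ty": -10,"tz": 0,"rx": 0,"ry": 0,"rz": -0.14},
    {"tx": 13,"ty": -10,"tz": 0,"rx": 0,"ry": 0,"rz": -0.14},
    {"tx": 13,"ty": -10,"tz": 0,"rx": 0,"ry": 0,"rz": -0.14},
    {"tx": 13,"ty": -10,"tz": 0,"rx": 0,"ry": 0,"rz": -0.14},
    {"tx": 13,"ty": -10,"tz": 0,"rx": 0,"ry": 0,"rz": -0.14},
    {"tx": 13,"ty": -10,"tz": 0,"rx": 0,"ry": 0,"rz": -0.14},
    {"tx": 11,"ty": -6,"tz": 0,"rx": 0,"ry": 0,"rz": -0.14}
  ]
}}

```text
time: 9.15
tool_pos: [590.1, -90.7, 270.0]
tcp_rot: [-3.141, -0.0, 1.755]
contact_force: [-0.7, -0.6, -0.4]
grip_width: 64.1
finger_force: 0.0
```

>>> {"method": "carry_out", "body": {
  "plan": [
    {"tx": 0,"ty": 0,"tz": 0,"rx": 0,"ry": 0,"rz": -0.14},
    {"tx": 0,"ty": 0,"tz": 0,"rx": 0,"ry": 0,"rz": -0.14},
    {"tx": 0,"ty": 0,"tz": 0,"rx": 0,"ry": 0,"rz": -0.14},
    {"tx": 0,"ty": 0,"tz": 0,"rx": 0,"ry": 0,"rz": -0.07},
    {"tx": 0,"ty": 0,"tz": 0,"rx": 0,"ry": 0,"rz": 0},
    {"tx": 0,"ty": 0,"tz": 0,"rx": 0,"ry": 0,"rz": 0}
  ],
  "gripper": 0.5
}}

```text
time: 9.75
tool_pos: [589.6, -90.0, 270.3]
tcp_rot: [-3.141, 0.0, 1.273]
contact_force: [-0.6, -0.0, 0.0]
grip_width: 46.1
finger_force: 0.0
```

Run:
```python
from h import *
o=bot.get_obs(); m=bot.camera_model('top'); im=save('top','t1')
print(o['time'],o['tool_pos'],o['tcp_rot'],o['grip_width'],o['joint_positions'])
a=cv2.resize(im[150:270,280:400,::-1],(400,400),interpolation=cv2.INTER_CUBIC)
im=save('wrist','w4'); b=cv2.resize(im[:,:,::-1],(400,250)); b=np.vstack([b,np.zeros((150,400,3),np.uint8)])
cv2.imwrite('pics/c4.png',np.hstack([a,b]))
```

```text
9.75 [589.59064947 -89.97759574 270.26228568] [-3.14111717e+00  1.85543483e-05  1.27287172e+00] 46.0825736414517 [-2.79887706e-01  4.49738712e-01  1.23785996e+00 -1.00434662e-05
  1.45446972e+00  1.80380739e-02]
```

View pics/c4.png

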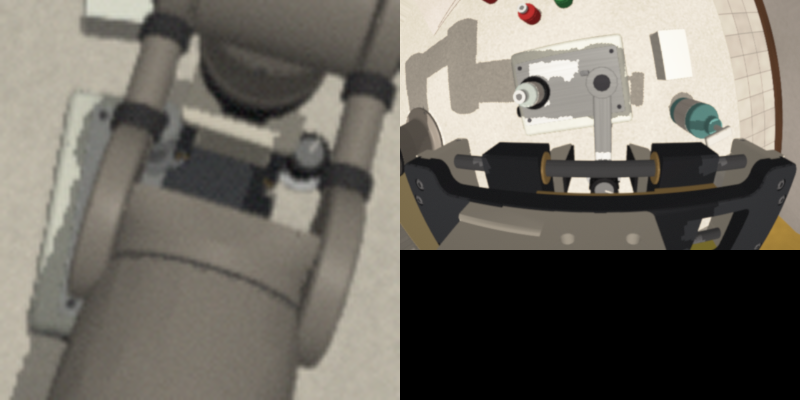

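The wrist view shows the vial upright in the cup, the hub at about (322,131) full-image, and the bar running straight between the fingers to the knob.

Run:
```python
from h import *
print(onplane('wrist',201.5*1.6,82*1.6,208))
P=np.array([606.7,-32.5])
a=-1.866-0.12*np.arange(13); p=np.c_[np.cos(a),np.sin(a)]*60
print(np.diff(p,axis=0).round(1).tolist(), (P+p[0]))
```

```text
[607.44210875 -31.35393131 208.        ]
[[-6.7, 2.5], [-6.4, 3.3], [-6.0, 4.0], [-5.4, 4.7], [-4.8, 5.3], [-4.2, 5.9], [-3.4, 6.3], [-2.6, 6.7], [-1.8, 7.0], [-1.0, 7.1], [-0.1, 7.2], [0.7, 7.2]] [589.24391686 -89.90457439]
```

>>> {"method": "carry_out", "body": {
  "plan": [
    {"tx": 0,"ty": 0,"tz": -25,"rx": 0,"ry": 0,"rz": 0},
    {"tx": 0,"ty": 0,"tz": -25,"rx": 0,"ry": 0,"rz": 0},
    {"tx": 0,"ty": 0,"tz": -20,"rx": 0,"ry": 0,"rz": 0},
    {"tx": 0,"ty": 0,"tz": -15,"rx": 0,"ry": 0,"rz": 0},
    {"tx": 0,"ty": 0,"tz": 0,"rx": 0,"ry": 0,"rz": 0},
    {"tx": 0,"ty": 0,"tz": 0,"rx": 0,"ry": 0,"rz": 0}
  ]
}}

```text
time: 10.45
tool_pos: [589.9, -90.0, 185.9]
tcp_rot: [3.141, 0.0, 1.271]
contact_force: [-0.5, 0.4, 0.2]
grip_width: 46.0
finger_force: 0.0
```

>>> {"method": "carry_out", "body": {
  "plan": [
    {"tx": -6.7,"ty": 2.5,"tz": 0,"rx": 0,"ry": 0,"rz": -0.12},
    {"tx": -6.4,"ty": 3.3,"tz": 0,"rx": 0,"ry": 0,"rz": -0.12},
    {"tx": -6.0,"ty": 4.0,"tz": 0,"rx": 0,"ry": 0,"rz": -0.12},
    {"tx": -5.4,"ty": 4.7,"tz": 0,"rx": 0,"ry": 0,"rz": -0.12},
    {"tx": -4.8,"ty": 5.3,"tz": 0,"rx": 0,"ry": 0,"rz": -0.12},
    {"tx": -4.2,"ty": 5.9,"tz": 0,"rx": 0,"ry": 0,"rz": -0.12},
    {"tx": -3.4,"ty": 6.3,"tz": 0,"rx": 0,"ry": 0,"rz": -0.12},
    {"tx": -2.6,"ty": 6.7,"tz": 0,"rx": 0,"ry": 0,"rz": -0.12},
    {"tx": -1.8,"ty": 7.0,"tz": 0,"rx": 0,"ry": 0,"rz": -0.12},
    {"tx": -1.0,"ty": 7.1,"tz": 0,"rx": 0,"ry": 0,"rz": -0.12},
    {"tx": 0,"ty": 0,"tz": 0,"rx": 0,"ry": 0,"rz": 0},
    {"tx": 0,"ty": 0,"tz": 0,"rx": 0,"ry": 0,"rz": 0}
  ]
}}

```text
time: 11.65
tool_pos: [547.8, -37.2, 186.5]
tcp_rot: [3.141, -0.002, 0.074]
contact_force: [0.7, -0.7, -0.4]
grip_width: 45.8
finger_force: 0.0
```

>>> {"method": "carry_out", "body": {
  "plan": [
    {"tx": 0,"ty": 5,"tz": 0,"rx": 0,"ry": 0,"rz": -0.06},
    {"tx": 0,"ty": 5,"tz": 0,"rx": 0,"ry": 0,"rz": -0.06},
    {"tx": 0,"ty": 5,"tz": 0,"rx": 0,"ry": 0,"rz": -0.06},
    {"tx": 0,"ty": 4,"tz": 0,"rx": 0,"ry": 0,"rz": -0.05},
    {"tx": 0,"ty": 0,"tz": 0,"rx": 0,"ry": 0,"rz": 0}
  ]
}}

```text
time: 12.15
tool_pos: [547.7, -18.6, 186.2]
tcp_rot: [3.141, -0.001, -0.157]
contact_force: [0.4, -1.3, 0.3]
grip_width: 45.4
finger_force: 0.5
```

>>> {"method": "carry_out", "body": {
  "plan": [
    {"tx": 0,"ty": 2,"tz": 0,"rx": 0,"ry": 0,"rz": 0},
    {"tx": 0,"ty": 2,"tz": 0,"rx": 0,"ry": 0,"rz": 0}
  ]
}}

```text
time: 12.35
tool_pos: [547.5, -14.8, 186.0]
tcp_rot: [3.141, -0.001, -0.158]
contact_force: [-2.2, -3.4, 2.4]
grip_width: 45.7
finger_force: 1.8
```

>>> {"method": "carry_out", "body": {
  "plan": [
    {"tx": 0,"ty": 1.5,"tz": 0,"rx": 0,"ry": 0,"rz": 0},
    {"tx": 0,"ty": 1.5,"tz": 0,"rx": 0,"ry": 0,"rz": 0}
  ]
}}

```text
time: 12.55
tool_pos: [547.4, -11.3, 185.7]
tcp_rot: [3.141, -0.0, -0.159]
contact_force: [-0.9, -4.7, 2.9]
grip_width: 46.1
finger_force: 1.8
```

>>> {"method": "carry_out", "body": {
  "plan": [
    {"tx": 0,"ty": 1.5,"tz": 0,"rx": 0,"ry": 0,"rz": 0},
    {"tx": 0,"ty": 0,"tz": 0,"rx": 0,"ry": 0,"rz": 0}
  ]
}}

```text
time: 12.75
tool_pos: [547.5, -10.7, 185.6]
tcp_rot: [3.139, -0.001, -0.159]
contact_force: [-0.9, -7.4, 3.1]
grip_width: 46.2
finger_force: 3.8
```

>>> {"method": "carry_out", "body": {
  "plan": [
    {"tx": 0,"ty": 1.5,"tz": 0,"rx": 0,"ry": 0,"rz": 0},
    {"tx": 0,"ty": 0,"tz": 0,"rx": 0,"ry": 0,"rz": 0}
  ]
}}

```text
time: 12.95
tool_pos: [547.5, -10.6, 185.6]
tcp_rot: [3.137, -0.001, -0.159]
contact_force: [-2.3, -12.8, 0.9]
grip_width: 45.5
finger_force: 6.5
```

The arm is on its stop: force climbs to 13 N with no further motion, at the predicted place. Back off, lift, and go over the knob.

>>> {"method": "carry_out", "body": {
  "plan": [
    {"tx": 0,"ty": -6,"tz": 0,"rx": 0,"ry": 0,"rz": 0},
    {"tx": 0,"ty": -7,"tz": 0,"rx": 0,"ry": 0,"rz": 0},
    {"tx": 0,"ty": 0,"tz": 20,"rx": 0,"ry": 0,"rz": 0},
    {"tx": 0,"ty": 0,"tz": 35,"rx": 0,"ry": 0,"rz": 0},
    {"tx": 0,"ty": 0,"tz": 35,"rx": 0,"ry": 0,"rz": 0.14},
    {"tx": 0,"ty": 0,"tz": 0,"rx": 0,"ry": 0,"rz": 0.14},
    {"tx": 0,"ty": 0,"tz": 0,"rx": 0,"ry": 0,"rz": 0.14},
    {"tx": 0,"ty": 0,"tz": 0,"rx": 0,"ry": 0,"rz": 0.14},
    {"tx": 0,"ty": 0,"tz": 0,"rx": 0,"ry": 0,"rz": 0.14},
    {"tx": 0,"ty": 0,"tz": 0,"rx": 0,"ry": 0,"rz": 0.14},
    {"tx": 0,"ty": 0,"tz": 0,"rx": 0,"ry": 0,"rz": 0.14},
    {"tx": 0,"ty": 0,"tz": 0,"rx": 0,"ry": 0,"rz": 0.14}
  ]
}}

```text
time: 14.15
tool_pos: [547.3, -20.7, 275.1]
tcp_rot: [-3.14, -0.001, 0.967]
contact_force: [0.5, 0.3, -0.9]
grip_width: 46.0
finger_force: 0.0
```

>>> {"method": "carry_out", "body": {
  "plan": [
    {"tx": 0,"ty": -16,"tz": 0,"rx": 0,"ry": 0,"rz": 0.14},
    {"tx": -15,"ty": -15,"tz": 0,"rx": 0,"ry": 0,"rz": 0.14},
    {"tx": -15,"ty": -15,"tz": 0,"rx": 0,"ry": 0,"rz": 0.14},
    {"tx": -15,"ty": -15,"tz": 0,"rx": 0,"ry": 0,"rz": 0.14},
    {"tx": -14,"ty": 0,"tz": 0,"rx": 0,"ry": 0,"rz": 0.12},
    {"tx": 0,"ty": 0,"tz": 0,"rx": 0,"ry": 0,"rz": 0},
    {"tx": 0,"ty": 0,"tz": 0,"rx": 0,"ry": 0,"rz": 0},
    {"tx": 0,"ty": 0,"tz": 0,"rx": 0,"ry": 0,"rz": 0}
  ],
  "gripper": 0.3
}}

```text
time: 14.95
tool_pos: [489.0, -81.9, 275.5]
tcp_rot: [3.141, -0.0, 1.639]
contact_force: [-0.2, 0.5, -0.9]
grip_width: 64.3
finger_force: 0.0
```

Run:
```python
from h import *
m=bot.camera_model('wrist'); o=bot.get_obs(); im=save('wrist','w5')
print(o['time'],o['tool_pos'],o['tcp_rot'],o['grip_width'],o['joint_positions'],proj('wrist',[488.4,-13.2,237],m),proj('wrist',[606.9,-32,208],m))
import pickle; pickle.dump(m,open('w5.pkl','wb'))
cv2.imwrite('pics/w5c.png',cv2.resize(im[:300,120:520,::-1],None,fx=2,fy=2))
```

```text
14.95 [488.99859846 -81.8776094  275.47640708] [ 3.14109259e+00 -3.81547257e-04  1.63916419e+00] 64.28888501408385 [-3.20961790e-01  2.52507152e-01  1.51416467e+00  5.53420732e-04
  1.37460304e+00 -3.89437351e-01] [329.52328476 121.66284659] [474.6851504  162.22511473]
```

View pics/w5c.png

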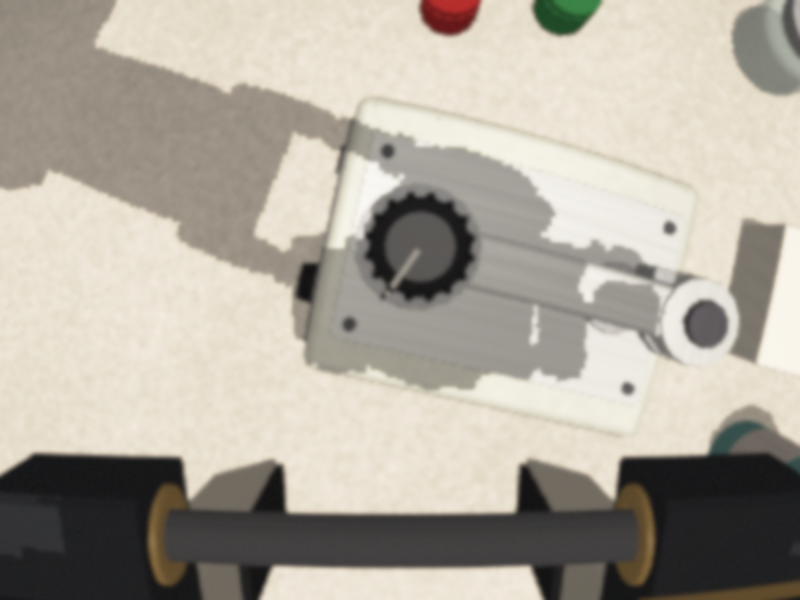

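Knob centre at crop (419,245), full-image (329.5,122.5), which matches the prediction of (329.5,121.7). The white line points at (393,287) and the black line lines up with it at (384,296). The arm lies straight over the cup.

>>> {"method": "carry_out", "body": {
  "plan": [
    {"tx": -0.6,"ty": 35,"tz": 0,"rx": 0,"ry": 0,"rz": 0},
    {"tx": 0,"ty": 34,"tz": 0,"rx": 0,"ry": 0,"rz": 0},
    {"tx": 0,"ty": 0,"tz": -20,"rx": 0,"ry": 0,"rz": 0},
    {"tx": 0,"ty": 0,"tz": -20,"rx": 0,"ry": 0,"rz": 0},
    {"tx": 0,"ty": 0,"tz": -15,"rx": 0,"ry": 0,"rz": 0},
    {"tx": 0,"ty": 0,"tz": -5,"rx": 0,"ry": 0,"rz": 0},
    {"tx": 0,"ty": 0,"tz": 0,"rx": 0,"ry": 0,"rz": 0},
    {"tx": 0,"ty": 0,"tz": 0,"rx": 0,"ry": 0,"rz": 0},
    {"tx": 0,"ty": 0,"tz": 0,"rx": 0,"ry": 0,"rz": 0}
  ]
}}

```text
time: 15.9
tool_pos: [488.3, -13.3, 216.4]
tcp_rot: [3.14, 0.0, 1.641]
contact_force: [-0.0, -0.2, -0.1]
grip_width: 64.4
finger_force: 0.0
```

>>> {"method": "carry_out", "body": {
  "plan": [
    {"tx": 0,"ty": 0.6,"tz": -3,"rx": 0,"ry": 0,"rz": 0},
    {"tx": 0,"ty": 0,"tz": -3.5,"rx": 0,"ry": 0,"rz": 0},
    {"tx": 0,"ty": 0,"tz": 0,"rx": 0,"ry": 0,"rz": 0}
  ]
}}

```text
time: 16.2
tool_pos: [487.5, -12.5, 208.6]
tcp_rot: [-3.141, -0.0, 1.641]
contact_force: [0.2, 0.1, 0.3]
grip_width: 64.3
finger_force: 0.0
```

>>> {"method": "carry_out", "body": {
  "plan": [
    {"tx": 0,"ty": 0,"tz": 0,"rx": 0,"ry": 0,"rz": 0},
    {"tx": 0,"ty": 0,"tz": 0,"rx": 0,"ry": 0,"rz": 0},
    {"tx": 0,"ty": 0,"tz": 0,"rx": 0,"ry": 0,"rz": 0},
    {"tx": 0,"ty": 0,"tz": 0,"rx": 0,"ry": 0,"rz": 0},
    {"tx": 0,"ty": 0,"tz": 0,"rx": 0,"ry": 0,"rz": 0}
  ],
  "gripper": 0.8
}}

```text
time: 16.7
tool_pos: [489.9, -12.7, 209.4]
tcp_rot: [3.137, 0.001, 1.641]
contact_force: [7.3, -0.8, -2.9]
grip_width: 34.8
finger_force: 30.0
```

```bash
cat > m.py <<'E'
from h import *
o=bot.get_obs(); print(o['time'],o['tool_pos'].round(1),o['tcp_rot'].round(3),o['contact_force'].round(1),'M',o['moment'].round(3),'j6',o['joint_positions'][5].round(3),'tau6',o['tau'][5].round(3),o['grip_width'].round(1))
E
python3 m.py
```

```text
Traceback (most recent call last):
  File "m.py", line 2, in <module>
    o=bot.get_obs(); print(o['time'],o['tool_pos'].round(1),o['tcp_rot'].round(3),o['contact_force'].round(1),'M',o['moment'].round(3),'j6',o['joint_positions'][5].round(3),'tau6',o['tau'][5].round(3),o['grip_width'].round(1))
                                                                                                                                                                                                         ^^^^^^^^^^^^^^^^^^^^^
AttributeError: 'float' object has no attribute 'round'
```

```bash
sed -i "s/o\['grip_width'\].round(1)/o['grip_width']/" m.py; python3 m.py
```

```text
16.7 [489.9 -12.7 209.4] [3.137e+00 1.000e-03 1.641e+00] [ 7.3 -0.8 -2.9] M [ 0.012 -1.051  0.073] j6 -0.253 tau6 0.002 34.843057130608926
```

>>> {"method": "carry_out", "body": {
  "plan": [
    {"tx": 2,"ty": 0,"tz": 0,"rx": 0,"ry": 0,"rz": 0},
    {"tx": 0,"ty": 0,"tz": 0,"rx": 0,"ry": 0,"rz": -0.08},
    {"tx": 0,"ty": 0,"tz": 0,"rx": 0,"ry": 0,"rz": -0.08},
    {"tx": 0,"ty": 0,"tz": 0,"rx": 0,"ry": 0,"rz": -0.08},
    {"tx": 0,"ty": 0,"tz": 0,"rx": 0,"ry": 0,"rz": -0.08}
  ]
}}

```text
time: 17.2
tool_pos: [490.5, -12.7, 209.3]
tcp_rot: [3.14, -0.0, 1.318]
contact_force: [3.0, -0.1, -1.0]
grip_width: 35.2
finger_force: 30.0
```

```bash
python3 m.py
```

```text
17.2 [490.5 -12.7 209.3] [ 3.14  -0.     1.318] [ 3.  -0.1 -1. ] M [-0.121 -0.391  0.151] j6 0.071 tau6 -0.915 35.18450846356483
```

>>> {"method": "carry_out", "body": {
  "plan": [
    {"tx": 1,"ty": 0,"tz": 0,"rx": 0,"ry": 0,"rz": -0.08},
    {"tx": 0,"ty": 0,"tz": 0,"rx": 0,"ry": 0,"rz": -0.08},
    {"tx": 0,"ty": 0,"tz": 0,"rx": 0,"ry": 0,"rz": -0.08},
    {"tx": 0,"ty": 0,"tz": 0,"rx": 0,"ry": 0,"rz": -0.08}
  ]
}}

```text
time: 17.6
tool_pos: [491.1, -12.8, 209.3]
tcp_rot: [3.141, 0.0, 0.998]
contact_force: [0.8, -1.4, 0.9]
grip_width: 35.4
finger_force: 30.0
```

```bash
python3 m.py
```

```text
17.6 [491.1 -12.8 209.3] [3.141 0.    0.998] [ 0.8 -1.4  0.9] M [-0.218 -0.079  0.14 ] j6 0.391 tau6 -0.918 35.38291894262569
```

>>> {"method": "carry_out", "body": {
  "plan": [
    {"tx": 0,"ty": 0,"tz": 0,"rx": 0,"ry": 0,"rz": -0.08},
    {"tx": 0,"ty": 0,"tz": 0,"rx": 0,"ry": 0,"rz": -0.08},
    {"tx": 0,"ty": 0,"tz": 0,"rx": 0,"ry": 0,"rz": -0.08}
  ]
}}

```text
time: 17.9
tool_pos: [491.4, -12.9, 209.4]
tcp_rot: [3.14, -0.001, 0.758]
contact_force: [3.0, -1.1, 0.3]
grip_width: 35.7
finger_force: 30.0
```

```bash
python3 m.py
```

```text
17.9 [491.4 -12.9 209.4] [ 3.14e+00 -1.00e-03  7.58e-01] [ 3.  -1.1  0.3] M [-0.263 -0.198  0.137] j6 0.631 tau6 -0.885 35.711018093731454
```

>>> {"method": "carry_out", "body": {
  "plan": [
    {"tx": 0,"ty": 0,"tz": 0,"rx": 0,"ry": 0,"rz": -0.08},
    {"tx": 0,"ty": 0,"tz": 0,"rx": 0,"ry": 0,"rz": -0.08},
    {"tx": 0,"ty": 0,"tz": 0,"rx": 0,"ry": 0,"rz": -0.08}
  ]
}}

```text
time: 18.2
tool_pos: [491.7, -13.1, 209.5]
tcp_rot: [3.139, -0.001, 0.518]
contact_force: [3.0, -1.7, 1.3]
grip_width: 35.0
finger_force: 30.0
```

```bash
python3 m.py
```

```text
18.2 [491.7 -13.1 209.5] [ 3.139e+00 -1.000e-03  5.180e-01] [ 3.  -1.7  1.3] M [-0.287 -0.362  0.334] j6 0.871 tau6 -0.751 35.0372522001086
```

>>> {"method": "carry_out", "body": {
  "plan": [
    {"tx": 0,"ty": 0,"tz": 0,"rx": 0,"ry": 0,"rz": -0.08},
    {"tx": 0,"ty": 0,"tz": 0,"rx": 0,"ry": 0,"rz": -0.08}
  ]
}}

```text
time: 18.4
tool_pos: [491.9, -13.3, 209.5]
tcp_rot: [3.139, -0.002, 0.358]
contact_force: [4.1, -3.5, -0.4]
grip_width: 35.3
finger_force: 30.0
```

```bash
python3 m.py
```

```text
18.4 [491.9 -13.3 209.5] [ 3.139e+00 -2.000e-03  3.580e-01] [ 4.1 -3.5 -0.4] M [-0.521 -0.413  0.313] j6 1.031 tau6 -0.752 35.33148259076452
```

Torque rose from 0.14 to 0.33 and then stayed level at 0.31, so the clutch gave. Release, lift and look.

>>> {"method": "carry_out", "body": {
  "plan": [
    {"tx": 0,"ty": 0,"tz": 0,"rx": 0,"ry": 0,"rz": 0},
    {"tx": 0,"ty": 0,"tz": 0,"rx": 0,"ry": 0,"rz": 0},
    {"tx": 0,"ty": 0,"tz": 0,"rx": 0,"ry": 0,"rz": 0},
    {"tx": 0,"ty": 0,"tz": 0,"rx": 0,"ry": 0,"rz": 0}
  ],
  "gripper": 0.3
}}

```text
time: 18.8
tool_pos: [490.5, -12.5, 208.9]
tcp_rot: [-3.141, 0.0, 0.362]
contact_force: [-0.6, 1.2, -0.3]
grip_width: 61.9
finger_force: 0.0
```

>>> {"method": "carry_out", "body": {
  "plan": [
    {"tx": 0,"ty": 0,"tz": 15,"rx": 0,"ry": 0,"rz": 0},
    {"tx": 0,"ty": 0,"tz": 25,"rx": 0,"ry": 0,"rz": 0},
    {"tx": 0,"ty": 0,"tz": 30,"rx": 0,"ry": 0,"rz": 0},
    {"tx": -25,"ty": -10,"tz": 0,"rx": 0,"ry": 0,"rz": 0},
    {"tx": -40,"ty": -15,"tz": 0,"rx": 0,"ry": 0,"rz": 0},
    {"tx": 0,"ty": 0,"tz": 0,"rx": 0,"ry": 0,"rz": 0},
    {"tx": 0,"ty": 0,"tz": 0,"rx": 0,"ry": 0,"rz": 0},
    {"tx": 0,"ty": 0,"tz": 0,"rx": 0,"ry": 0,"rz": 0}
  ]
}}

```text
time: 19.6
tool_pos: [426.5, -37.6, 279.3]
tcp_rot: [3.141, -0.001, 0.361]
contact_force: [0.5, -0.2, -0.1]
grip_width: 64.2
finger_force: 0.0
```

Run:
```python
from h import *
m=bot.camera_model('wrist'); o=bot.get_obs(); im=save('wrist','w6')
print(o['time'],o['tool_pos'],o['tcp_rot'],proj('wrist',[490,-13.2,237],m),proj('wrist',[606.9,-32,208],m))
import pickle; pickle.dump(m,open('w6.pkl','wb'))
c=proj('wrist',[490,-13.2,220],m).astype(int); x=max(c[0]-50,0);y=max(c[1]-50,0)
a=cv2.resize(im[y:y+100,x:x+100,::-1],(400,400),interpolation=cv2.INTER_CUBIC); print(x,y)
b=cv2.resize(im[:250,120:620,::-1],(400,200)); b=np.vstack([b,np.zeros((200,400,3),np.uint8)])
cv2.imwrite('pics/c6.png',np.hstack([a,b]))
```

```text
19.6 [426.47182677 -37.55865391 279.25661362] [ 3.14115157e+00 -8.46689924e-04  3.60960770e-01] [320.84146547 119.67626187] [397.58248655  -6.11019166]
270 69
```

View pics/c6.png

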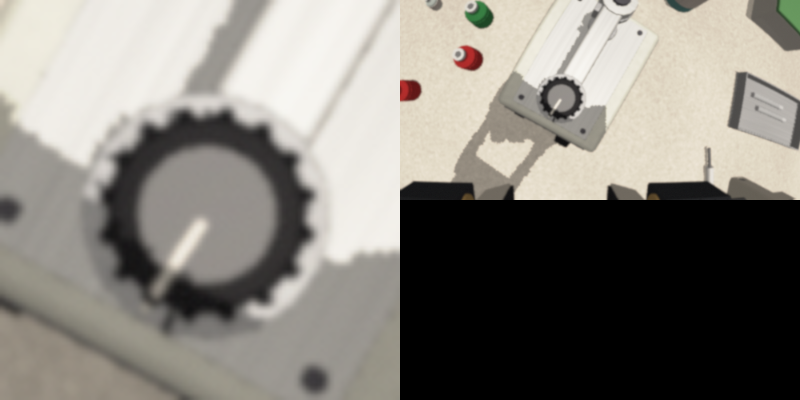

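White line points at (155,296) and the ring's black line at (170,322) about centre (207,215). That is roughly 13° of slip in the clockwise sense, well under 45°. The arm is straight over the cup and nothing else has moved, so I'm handing in.

```bash
python3 -c "
from plant import bot
print(bot.close_job())"
```

```text
the job is handed in; nothing more can be done
None
```

The job is handed in at about 20 s of the 72 s limit: the vial is seated in the cup, the arm is on its stop, and the thumbscrew is tightened to its first clutch slip (about 13°, limit 45°), with nothing else on the bench seen to have moved.

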